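# Fit the battery cell into the cupboard light

## Robot

A 6-joint arm with a two-finger parallel gripper is mounted at the origin on a cart in front of the work surface, level with it; the furniture and walls round the work are solid. World frame = base frame: x ahead of the robot, y to its left, z up, the work surface at z = 0. Lengths are in m, angles in rad, forces in N, time in s.
With the tool pointing down it reaches from about 0.35 to 0.975 m from the base axis. Payload 4.9 kg.
Tool frame: the origin (TCP) lies midway between the tips of the shut fingers; the grasp point (between the pads) lies 19 mm behind it; z points along the fingers, y is the direction in which the jaws open and shut (so a half turn about z gives the same grasp; the last joint's range is limited). The gripper opens to 85 mm and grips with 20 to 120 N. Pads are 22 mm wide; open, the fingers measure 114 mm over their backs; the gripper's body (76 mm by 85 mm) begins 54 mm behind the grasp point. The pads swing forward as they close: fully open they stand 13 mm farther back than shut.
Start: joints at [-1.375, 0.053, 1.613, -0, 1.476, -0.119], TCP at [0.194, -0.594, 0.231] pointing down, gripper open.
Joint ranges: [-3.01, 3.01], [-1.01, 2.22], [0.06, 2.58], [-1.02, 4.17], [0.09, 2.62], [-3.14, 3.14]. Speed limits (rad/s): [2.57, 2.57, 3.14, 3.14, 3.14, 3.14].

## Interface

Orientations are given as a rotation vector (axis times angle).
In Python, from station import ctrl gives the robot as it stands.
- The arm moves only by the tool apply_moves, never from a script. Its argument "rows" is a list of rows, each a list of 6 numbers: the shift along the tool's x, y, z in cm, then the turn, a rotation vector about the tool's x, y, z in units of 5 degrees (1.0 is 5 degrees). In form: [[x, y, z, rx, ry, rz], ...]. A call has 1 to 20 rows; each row is the pose to reach, as a shift and turn from the pose measured when the call began, along the tool's axes at that moment; what a row does not reach only later rows make up. A row lasts 1/10 s, in which the tool goes at most 50 mm and 8.59 degrees, less where a joint would pass 70% of its speed; a pose out of reach is approached as far as the arm can. A call with a gripper value outside its range is refused whole. "grip" is the closure, from 0 (fully open) to 1 (shut), set as the call begins (left out, the last holds). The fingers move at their own pace and stop on an object; "squeeze" is the grip in N (left out, the last holds). Time passes only in rows, so rows that repeat a pose let the fingers close. It gives the time, the measured TCP pose, the force and the opening at its end, in the units of the state.
- ctrl.get_obs(): the state, without advancing time (a new reading comes with each control period).
- ctrl.get_image(name): name is "scene" or "top" or "wrist"; returns a dict with "color" (400x640x3 uint8, blue, green, red), "mtx" (3x3 intrinsics, pixels), "D" ([k1, k2, p1, p2, k3] as OpenCV has them; the pictures are not rectified), "rvec" (rotation vector, rad) and "tvec" (3), from world to camera coordinates, as OpenCV has them. Camera axes: x right, y down, z forward; pixel columns grow to the right and rows downward; lengths in m; the calibration is good to about 2 mm. A picture is of the moment at which its call begins. There is no depth.
- ctrl.finish_job(): hands the job in, once; it reports no verdict.
The state is a dict: "t": time; "q": joint angles; "dq": joint speeds; "effort": joint torques, N m; "tool_pos": TCP position; "tool_rot": TCP orientation; "contact_force": force on the tool from outside, world axes, zero at the start; "wrist_torque": the same for the moment, N m; "opening": finger opening in m.
Only numpy, scipy, OpenCV 4.12 (cv2) and the standard library are available. Lean on these libraries where they do the work, as an engineer would, in place of code of your own. Each camera call takes 0.05 s, during which the arm holds its last target.

## Task

Fit the big battery cell from the tray into the open battery bay of the cupboard light: with the knobbed end held up, put the flat end against the spring contact and press the spring back, then tip the knobbed end down past the end wall and press the cell fully home so that it lies flat on the bay floor, clamped between the spring and the end contact, and let go. The spring is easily bent, so press gently, by feel; leave the small cell and the other things where they are.

Things in the scene. Friction and masses are not known exactly. Their poses are not given: they have to be found in the camera images.
- big_cell: the big cylindrical battery cell, dark jacket with bare steel ends, 33 mm diameter, body 61 mm long plus a 10 mm wide knob standing 2.5 mm out of one end; 0.1 to 0.2 kg. Origin at the middle of the body on the cell's axis; x axis along the cell towards the knob. It starts lying level, in one of the tray's two troughs.
- big_cell_center (a point): centre of the big cell (on its axis, half-way along the 61 mm body), x towards the knob
- big_cell_nub (a point): tip of the knob of the big cell, on its axis, 33 mm from the centre
- big_cell_flat (a point): centre of the flat end of the big cell, 30.5 mm from the centre
- light: cupboard light lying lens down, fixed; white housing 180 (x) x 90 (y) x 24 mm high; origin under its centre, x along its length. On its back stands a grey battery carrier, the bay along x on the centre line. The carrier sits up to 10 mm either way along x from its nominal place; this offset is not reported, so feel for the spring. Below, 'nominal' is without it, in the light's frame.
- bay_seat (a point): nominal centre of a rightly seated big cell: x = -1, z = 48.5 mm in the light's frame, axes as the light's, knob towards +x. The bay floor is at z = 32 mm, a rib 24 mm wide, so that fingers fit beside it down to z = 26 mm. The end contact to spring gap, 57.5 mm, is 6 mm shorter than the cell with its knob (63.5 mm).
- spring_tip (a point): nominal tip of the free spring contact, at the -x end of the bay (x = -25.5, z = 48.5 mm): a domed steel button 16 mm across that yields towards -x, 1.2 N per mm, at most 14 mm. A seated cell holds it 6 mm in (7 N). To pass the end wall 7 to 9 mm (8 to 11 N) is right; beyond about 11 mm (13 N) it is bent for good.
- end_contact (a point): nominal point where the knob meets the end contact at the +x end: upright face at x = +32 mm, on an end wall 4.5 mm thick whose top is at z = 48 mm (16 mm above the bay floor). With the flat end's lower edge 1 to 5 mm over the bay floor, a tilt of 20 to 28 degrees holds the knobbed end over this wall. Friction can hold a clamped cell a few mm above the floor; 10 to 20 N from above sends it home (top of the cell then at z = 65 mm).
- bay_sides (a point): middle of the bay floor (z = 32 mm). Side cheeks 37 mm apart, 4 mm thick, guide the cell: at the spring end from nominal x = -40 to -22 mm, up to z = 48 mm; at the contact end from x = 21 to 33 mm, up to z = 40 mm. Between them the sides are open for the fingers. Behind the spring a wall (x = -50 mm) rises to z = 58 mm.
- tray: grey tray for the cells, fixed, 90 mm (x) x 150 mm (y), base 5 mm thick; origin at the centre of its underside. Two raised troughs along x, at y = +40 and -40 mm: floor at z = 15 mm, 30 mm wide, ribs up to z = 20 mm keep a cell from rolling. Cells lie with knobs to the tray's +x; the big cell's axis is at z = 31.5 mm.
- small_cell: a smaller cell of the same make, 26 mm diameter, 47.5 mm long, in the other trough; origin at its centre; to be left alone
- tub: clear square tub of markers, 125 mm wide, 120 mm high; origin under its centre; bystander
- tin: small pepper tin, 41 mm diameter, 51 mm high; origin under its centre; bystander
- marker_a: marker pen lying on the worktop, 128 mm long, 12 mm thick; bystander
- marker_b: marker pen lying on the worktop, 128 mm long, 12 mm thick; bystander

How it is judged:
On the way:
1. the flat end presses the spring contact back, low in the bay, with the knobbed end still tilted up by 8 degrees or more (angle between big_cell_center's own x axis and vertical below 1.43 rad and contact force between big_cell and light above 4 N and z of big_cell_flat in the frame of light below 0.054 m and x of big_cell_flat in the frame of light below -0.014 m and x of big_cell_nub in the frame of light above 0.005 m), for 0.2 s.
At the end, for the whole second after the job is handed in: The big cell lies at rest in the bay, level and in line with it within 4 degrees, on the bay floor (axis within 2.5 mm of 48.5 mm up), within 4 mm of the centre line, knob at the end contact, and clamped by the spring (contact forces on it add up to more than 10 N, about 15 N when right) (z of big_cell_center in the frame of light between 0.046 and 0.0505 m and angle between the x axis of big_cell and the x axis of light, either way round below 0.07 rad and x of big_cell_nub in the frame of light between 0.018 and 0.046 m and y of big_cell_center in the frame of light between -0.004 and 0.004 m and contact force between big_cell and light above 10 N and linear speed of big_cell below 0.01 m/s); the robot touches nothing.
It fails at once if the spring is overpressed: with the knobbed end still up by 7 degrees or more, the cell bears on the bay with more than 14.5 N (contact force between big_cell and light above 14.5 N and angle between big_cell_center's own x axis and vertical below 1.45 rad).
It fails at once if the cell is pressed so hard in the bay that the spring or carrier is strained (more than 60 N of contact in all) (contact force between big_cell and light above 60 N).
It fails at once if the small cell or another bystander is moved by more than 15 mm (distance of any of small_cell, tub, tin, marker_a, marker_b from where it was at the start of the episode above 0.015 m).
It also fails if it takes over 69 s, if anything falls off the work surface, if the arm or the gripper's body presses on something with over 40 N, if the wrist force passes 120 N, or if a joint passes its speed limit or range.

## Working session

There is one attempt and no reset: what is moved stays moved. The work goes in short steps, Python scripts to look and compute and a tool call to move; the robot and the scene stay as the last step left them, time stands still between calls to the robot, and variables do not carry over. Pictures are saved under pics/ and viewed, and the job is handed in when it is done.

Besides the shell and the picture viewer there is one more tool, called after "Call:" as a command line: name --pt "numbers of a row" for each row, then --argument value for the rest. apply_moves: Moves the arm, as the interface text tells. Its arguments: {"type":"object","properties":{"rows":{"type":"array","items":{"type":"array","items":{"type":"number"}}},"grip":{"type":"number"},"squeeze":{"type":"number"}},"required":["rows"]}

```bash
ls; mkdir -p pics
python3 - <<'E'
from station import ctrl
import cv2
o=ctrl.get_obs()
print({k:(o[k]) for k in o})
for n in ["scene","top","wrist"]:
    im=ctrl.get_image(n)
    cv2.imwrite(f"pics/{n}0.png",im["color"])
    print(n,im["mtx"].tolist(),im["D"],im["rvec"],im["tvec"])
E
```

```text
pics
{'t': 0.0, 'q': array([-1.37501068e+00,  5.33611954e-02,  1.61432001e+00, -4.74769656e-06,
        1.47599184e+00, -1.19019982e-01]), 'dq': array([ 0.00151681, -0.00109871, -0.00016415,  0.00059432, -0.00042604,
        0.0001135 ]), 'effort': array([ 2.44824996e-04, -3.93680835e+01, -3.70179141e+01, -1.50550659e-04,
        7.05844912e-03,  4.89985759e-07]), 'tool_pos': array([ 0.19338318, -0.59366499,  0.23004479]), 'tool_rot': array([-3.10070235e+00, -4.92131013e-01,  1.32729568e-04]), 'contact_force': array([ 1.00815377, -0.02243159, -0.18889207]), 'wrist_torque': array([ 0.01086294,  0.01696358, -0.01373038]), 'opening': 0.08556966066539132}
scene [[364.9242716463851, 0.0, 321.24897308282135], [0.0, 364.9242716463851, 200.10338824837442], [0.0, 0.0, 1.0]] [0.00961599 0.         0.         0.         0.        ] [ 0.69415715 -2.60381367  1.16318815] [0.60292134 0.17551124 0.75231865]
top [[413.4673741952669, 0.0, 322.0082488072763], [0.0, 413.4673741952669, 205.35063062094872], [0.0, 0.0, 1.0]] [0.03289389 0.         0.         0.         0.        ] [ 2.16742989 -2.12671361  0.17438167] [0.09679865 0.62245167 1.00609283]
wrist [[328.271711561769, 0.0, 312.7266755776489], [0.0, 328.271711561769, 195.74821713493583], [0.0, 0.0, 1.0]] [-0.01584829  0.          0.          0.          0.        ] [-2.36424488  1.7162386   0.2295176 ] [-0.62439501 -0.03330965  0.37920083]
```

View pics/scene0.png

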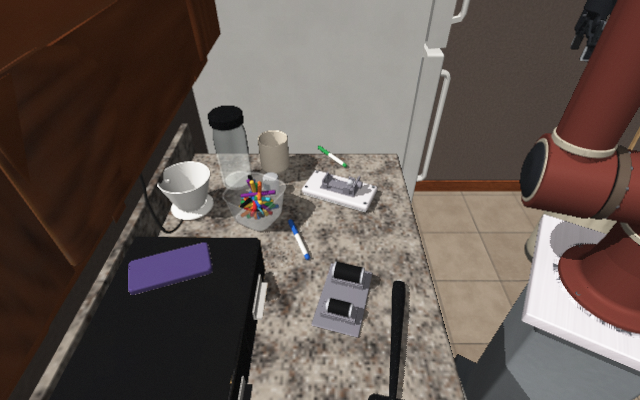

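View pics/top0.png

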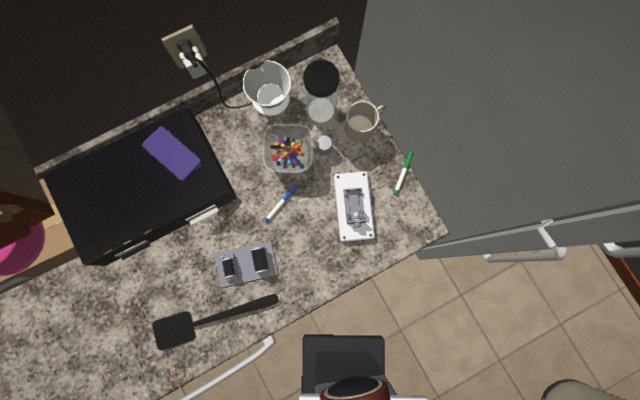

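View pics/wrist0.png

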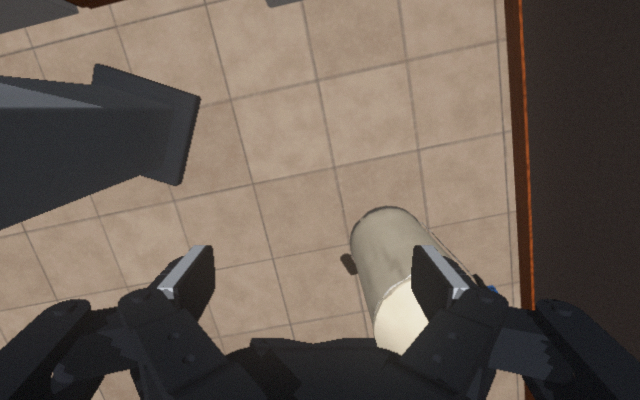

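The scene and top views show the tray near (247,264) and the light near (354,206) in the top image. I'll enlarge both.

```bash
cat > h.py <<'E'
from station import ctrl
import cv2, numpy as np
from scipy.spatial.transform import Rotation as R
def ray(im,px):
    Rm=cv2.Rodrigues(np.array(im["rvec"]))[0]; c=-Rm.T@np.array(im["tvec"]).ravel()
    u=cv2.undistortPoints(np.array([[px]],float),im["mtx"],im["D"])[0,0]
    d=Rm.T@np.array([u[0],u[1],1]); return c,d
def onz(im,px,z):
    c,d=ray(im,px); return c+d*(z-c[2])/d[2]
def proj(im,P):
    return cv2.projectPoints(np.array(P,float).reshape(-1,3),np.array(im["rvec"]),np.array(im["tvec"]),im["mtx"],im["D"])[0][:,0]
def crop(im,x0,y0,w,h,s,name):
    cv2.imwrite(name,cv2.resize(im["color"][y0:y0+h,x0:x0+w],None,fx=s,fy=s,interpolation=cv2.INTER_CUBIC))
E
python3 - <<'E'
from h import *
im=ctrl.get_image("top")
crop(im,205,230,90,65,8,"pics/t_tray.png"); crop(im,320,160,70,90,6,"pics/t_light.png")
for p in [(247,264),(354,206),(290,152),(325,143)]: print(p,onz(im,p,0.02))
s=ctrl.get_image("scene")
crop(s,310,255,70,80,7,"pics/s_tray.png"); crop(s,295,165,90,50,8,"pics/s_light.png")
E
```

```text
(247, 264) [0.46973266 0.29661234 0.02      ]
(354, 206) [0.62454306 0.02472943 0.02      ]
(290, 152) [0.76643983 0.19606739 0.02      ]
(325, 143) [0.79324449 0.10339972 0.02      ]
```

View pics/t_tray.png

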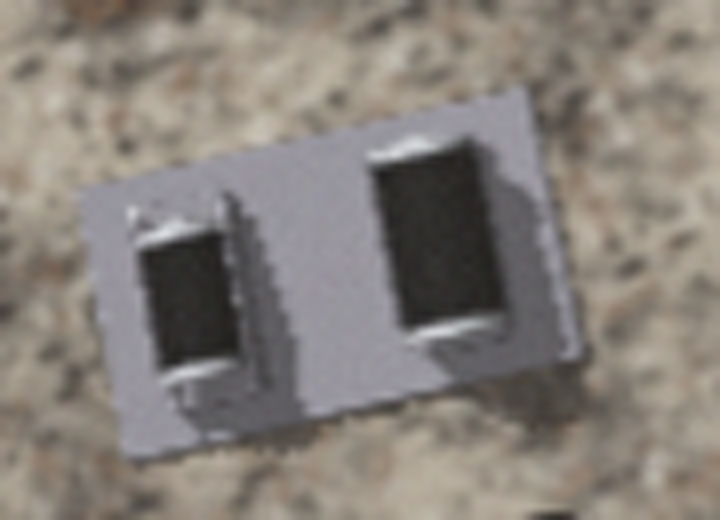

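View pics/t_light.png

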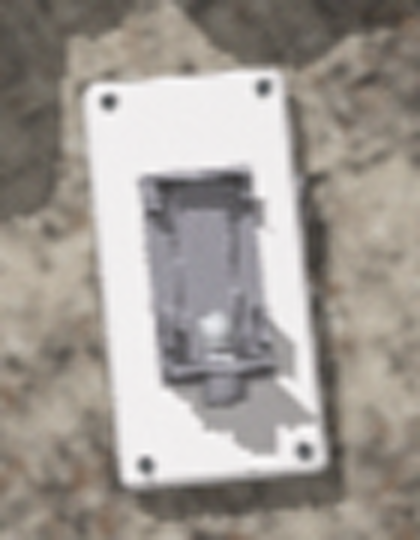

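View pics/s_tray.png

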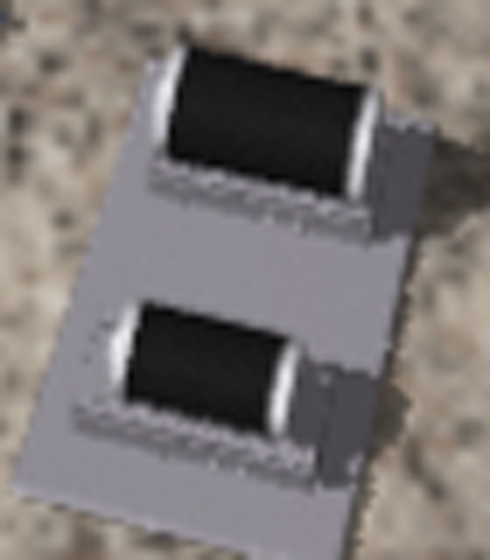

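View pics/s_light.png

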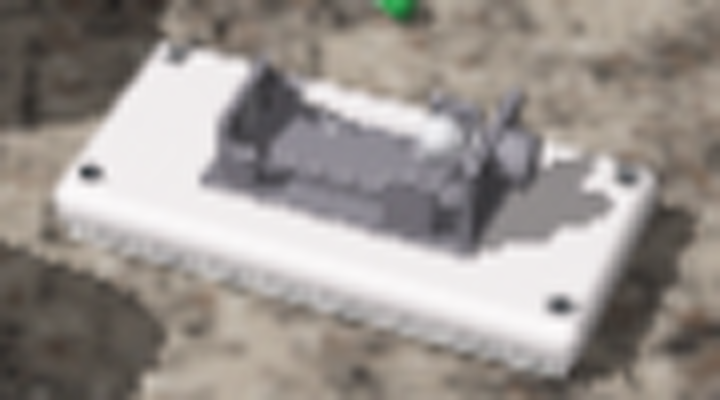

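Run:
```python
from h import *
im=ctrl.get_image("top")
L=[(85,85),(285,70),(325,468),(122,488)]
P=np.array([onz(im,(320+(x+.5)/6-.5,160+(y+.5)/6-.5),0.024) for x,y in L]);print(P)
c=P.mean(0); ax=(P[0]+P[1]-P[2]-P[3])/2; print("light",c,np.linalg.norm(ax[:2]),np.degrees(np.arctan2(ax[1],ax[0])))
T=[(80,188),(525,88),(580,358),(128,460)]
P=np.array([onz(im,(205+(x+.5)/8-.5,230+(y+.5)/8-.5),0.005) for x,y in T])
ax=(P[0]+P[1]-P[2]-P[3])/2;print("tray",P.mean(0),np.linalg.norm(ax[:2]),np.degrees(np.arctan2(ax[1],ax[0])))
C=[(368,158),(472,142),(508,318),(405,335)]
P=np.array([onz(im,(205+(x+.5)/8-.5,230+(y+.5)/8-.5),0.0315) for x,y in C])
ax=(P[0]+P[1]-P[2]-P[3])/2;print("cell",P.mean(0),np.linalg.norm(ax[:2]),np.degrees(np.arctan2(ax[1],ax[0])))
for n in ["top","scene","wrist"]:
    i=ctrl.get_image(n); Rm=cv2.Rodrigues(i["rvec"])[0]; print(n,-Rm.T@i["tvec"].ravel())
i=ctrl.get_image("wrist");o=ctrl.get_obs();Rt=R.from_rotvec(o["tool_rot"]).as_matrix();Rm=cv2.Rodrigues(i["rvec"])[0]
print("cam in tool",Rt.T@(-Rm.T@i["tvec"].ravel()-o["tool_pos"]),(Rm@Rt).round(3)); print(Rt.round(3))
```

```text
[[ 0.70876146  0.07898963  0.024     ]
 [ 0.71730274 -0.00882434  0.024     ]
 [ 0.54273607 -0.02626557  0.024     ]
 [ 0.53249293  0.06071442  0.024     ]]
light [0.6253233  0.02615354 0.024     ] 0.17632427461731437 5.81291525768643
tray [0.47080394 0.30251072 0.005     ] 0.08861537506203063 13.49026591212852
cell [0.48189783 0.26419931 0.0315    ] 0.056679660988987135 14.106332237423546
top [0.4611708  0.11785907 1.08741417]
scene [0.30560628 0.68465545 0.63099398]
wrist [ 0.25664798 -0.57424414  0.37436427]
cam in tool [ 0.06623322  0.00053846 -0.14316984] [[-0.     1.     0.001]
 [-0.966  0.    -0.26 ]
 [-0.26  -0.001  0.966]]
[[ 0.951  0.31  -0.   ]
 [ 0.31  -0.951  0.   ]
 [-0.    -0.    -1.   ]]
```

Run:
```python
from h import *
im=ctrl.get_image("top"); s=ctrl.get_image("scene")
for p in [(447,238),(200,370),(340,48),(277,335)]: print(p,onz(im,p,0.0)[:2])
for p in [(398,155),(412,180),(462,395),(425,270)]: print("sc",p,onz(s,p,0.0)[:2])
# fridge front bottom edge candidates
for p in [(415,258),(640,215)]:
    for z in (-.1,0.2,0.6): print("fr",p,z,onz(im,p,z)[:2])
# draw path in scene and top
for n,i in (("top",im),("scene",s)):
    c=i["color"].copy()
    for z in (0.0,0.23,0.5):
        q=proj(i,[[0.193,-0.594,z],[0.37,-0.2,z],[0.5,0.0,z],[0.625,0.026,z]])
        cv2.polylines(c,[q.astype(int)],False,(0,int(500*z),255),1)
    cv2.imwrite(f"pics/path_{n}.png",c)
```

```text
(447, 238) [ 0.54733886 -0.22208686]
(200, 370) [0.20842861 0.40339394]
(340, 48) [1.07626935 0.06566548]
(277, 335) [0.2939952  0.21590786]
sc (398, 155) [ 0.55364214 -0.21801885]
sc (412, 180) [ 0.47693816 -0.12400844]
sc (462, 395) [0.2202821  0.36978114]
sc (425, 270) [0.35001603 0.15646556]
fr (415, 258) -0.1 [ 0.49640157 -0.16057699]
fr (415, 258) 0.2 [ 0.48750052 -0.09023016]
fr (415, 258) 0.6 [0.47563246 0.00356561]
fr (640, 215) -0.1 [ 0.63309559 -0.80493582]
fr (640, 215) 0.2 [ 0.58965882 -0.57179184]
fr (640, 215) 0.6 [ 0.53174313 -0.2609332 ]
```

View pics/path_top.png

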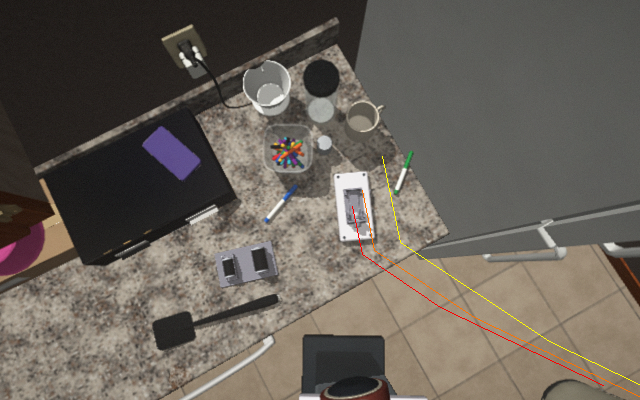

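View pics/path_scene.png

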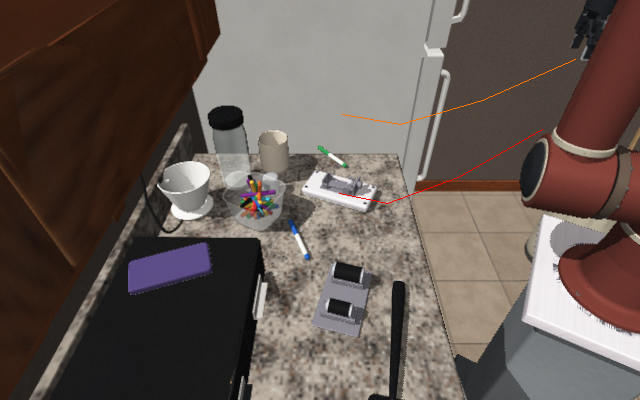

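The wrist first goes over the light by way of the clear space in front of the fridge.

Call:
apply_moves --pt "25.2 -33.2 0 0 0 0.5" --pt "25.2 -33.2 0 0 0 1" --pt "25.2 -33.2 0 0 0 1" --pt "25.2 -33.2 0 0 0 1" --pt "25.2 -33.2 0 0 0 1" --pt "25.2 -33.2 0 0 0 1" --pt "25.2 -33.2 0 0 0 1" --pt "25.2 -33.2 0 0 0 1" --pt "25.2 -33.2 0 0 0 1" --pt "39.4 -47.5 1 0 0 2" --pt "39.4 -47.5 1 0 0 2" --pt "39.4 -47.5 1 0 0 2" --pt "39.4 -47.5 1 0 0 2" --pt "39.4 -47.5 1 0 0 2" --pt "58.9 -46.2 2 0 0 2.46" --pt "58.9 -46.2 2 0 0 2.46" --pt "58.9 -46.2 2 0 0 2.46" --pt "58.9 -46.2 2 0 0 2.46" --pt "58.9 -46.2 2 0 0 2.46" --pt "58.9 -46.2 2 0 0 2.46"

```text
t: 2.6
tool_pos: [0.6107, 0.0269, 0.21]
tool_rot: [3.138, 0.157, -0.004]
contact_force: [-0.0, 0.0, 0.4]
opening: 0.0851
```

Run:
```python
from h import *
o=ctrl.get_obs(); print(o["t"],o["tool_pos"],o["q"])
i=ctrl.get_image("wrist"); np.save("w1.npy",i,allow_pickle=True)
cv2.imwrite("pics/w1.png",i["color"])
```

```text
2.6 [0.61066828 0.02693026 0.21003338] [-7.74526200e-02  3.59629080e-02  1.66590656e+00 -3.60354266e-04
  1.44236391e+00  1.39341654e+00]
```

View pics/w1.png

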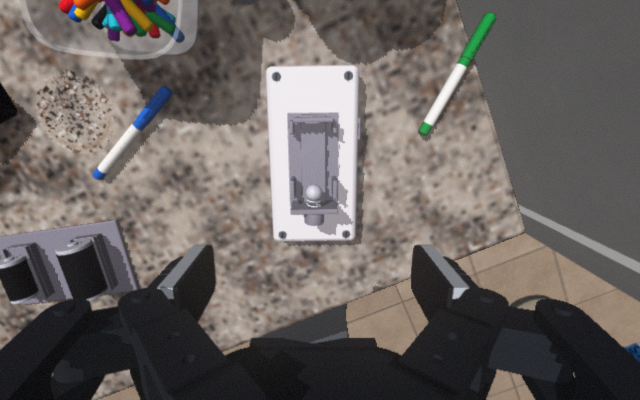

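The light is at (313,152), spring button at (314,193) at its near end, and the end wall at (313,118).

Run:
```python
from h import *
i=np.load("w1.npy",allow_pickle=True).item()
crop(i,262,58,106,96,6,"pics/w1a.png"); crop(i,262,150,106,98,6,"pics/w1b.png")
```

```text
(no output)
```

View pics/w1a.png

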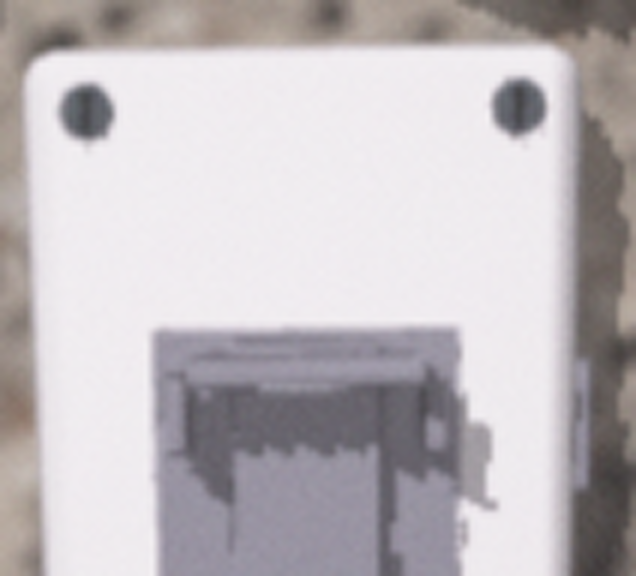

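View pics/w1b.png

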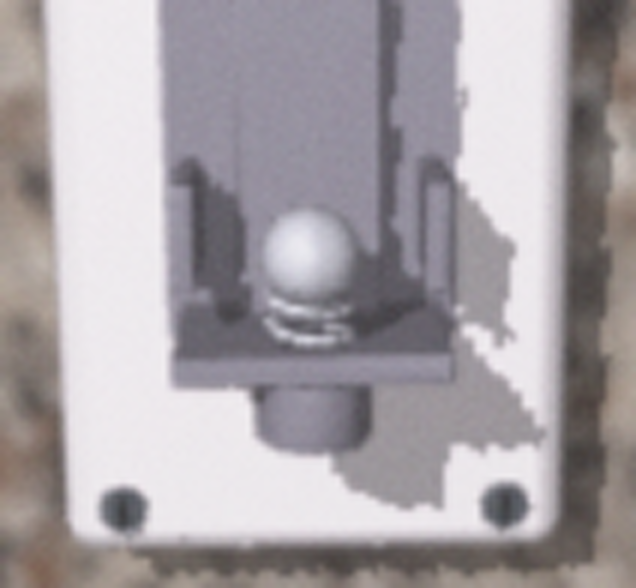

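Run:
```python
from h import *
i=np.load("w1.npy",allow_pickle=True).item()
def cp(x,y,y0,z): return onz(i,(262+(x+.5)/6-.5,y0+(y+.5)/6-.5),z)[:2]
S=np.array([cp(87,111,58,.024),cp(519,106,58,.024),cp(505,504,150,.024),cp(123,509,150,.024)])
print(S); c=S.mean(0); ax=(S[0]+S[1]-S[2]-S[3])/2; ay=(S[0]+S[3]-S[1]-S[2])/2
h=np.arctan2(ax[1],ax[0]); print("c",c,np.linalg.norm(ax),np.linalg.norm(ay),np.degrees(h),np.degrees(np.arctan2(ay[1],ay[0]))-90)
u=np.array([np.cos(h),np.sin(h)]);v=np.array([-u[1],u[0]])
def loc(n,p): d=p-c; print(n,(d@u*1000).round(1),(d@v*1000).round(1))
loc("edge top",cp(305,47,58,.024));loc("edge bot",cp(310,541,150,.024));loc("left",cp(36,300,58,.024));loc("right",cp(575,300,58,.024))
loc("endwall inner",cp(305,385,58,.048));loc("endwall outer",cp(305,360,58,.048))
loc("backwall outer",cp(310,383,150,.058)) ;loc("backwall inner",cp(310,352,150,.058))
loc("spring tip",cp(309,207,150,.0485));loc("spring c",cp(309,252,150,.0485))
loc("cheek+ L",cp(175,455,58,.040)); loc("cheek- front L",cp(183,183,150,.048));loc("cheek- front R",cp(437,183,150,.048))
loc("floor strip L",cp(237,480,58,.032));loc("floor strip R",cp(378,480,58,.032))
```

```text
[[ 0.70137533  0.0706311 ]
 [ 0.70891336  0.00286657]
 [ 0.54962289 -0.01507351]
 [ 0.54184488  0.05282999]]
c [0.62543912 0.02781354] 0.16040901222818071 0.06826491438231079 6.396397216921974 6.441050312884968
edge top 89.3 -0.4
edge bot -86.8 0.8
left 51.5 43.5
right 50.4 -43.6
endwall inner 38.5 0.1
endwall outer 42.2 0.1
backwall outer -45.7 0.4
backwall inner -40.6 0.3
spring tip -19.5 0.2
spring c -26.8 0.3
cheek+ L 27.7 20.7
cheek- front L -15.4 20.1
cheek- front R -15.9 -20.1
floor strip L 23.0 11.3
floor strip R 22.7 -11.4
```

Carrier offset is about +6.5 mm; light at (0.6254, 0.0278), heading 6.4°. Next the tray.

```bash
cat >> h.py <<'E'
def tomove(pos,heading=None,pitch=0.0,Rm=None):
    """world pose -> row. tool x along heading (pitched up by pitch deg), z down"""
    o=ctrl.get_obs(); R0=R.from_rotvec(o["tool_rot"])
    if Rm is None:
        h=np.radians(heading);p=np.radians(pitch)
        x=np.array([np.cos(h)*np.cos(p),np.sin(h)*np.cos(p),np.sin(p)]); y=np.array([np.sin(h),-np.cos(h),0]); Rm=np.c_[x,y,np.cross(x,y)]
    d=R0.as_matrix().T@(np.array(pos)-o["tool_pos"])*100
    r=np.degrees((R0.inv()*R.from_matrix(Rm)).as_rotvec())/5
    return np.r_[d,r].round(3).tolist()
E
python3 - <<'E'
from h import *
print(tomove([0.475,0.262,0.17],14.0))
E
```

```text
[-11.112, -24.752, 4.108, 0.001, 0.012, -1.658]
```

Call:
apply_moves --pt "-11.1 -24.75 4.1 0 0 -0.8" --pt "-11.1 -24.75 4.1 0 0 -1.66" --pt "-11.1 -24.75 4.1 0 0 -1.66" --pt "-11.1 -24.75 4.1 0 0 -1.66" --pt "-11.1 -24.75 4.1 0 0 -1.66" --pt "-11.1 -24.75 4.1 0 0 -1.66" --pt "-11.1 -24.75 4.1 0 0 -1.66" --pt "-11.1 -24.75 4.1 0 0 -1.66" --pt "-11.1 -24.75 4.1 0 0 -1.66"

```text
t: 3.55
tool_pos: [0.4757, 0.2608, 0.1711]
tool_rot: [3.118, 0.381, 0.001]
contact_force: [-0.6, -1.4, -0.1]
opening: 0.0853
```

Run:
```python
from h import *
o=ctrl.get_obs(); print(o["t"],o["tool_pos"],o["q"])
i=ctrl.get_image("wrist"); np.save("w2.npy",i,allow_pickle=True)
cv2.imwrite("pics/w2.png",i["color"]); print(proj(i,[0.482,0.264,0.0315]))
```

```text
3.55 [0.47573292 0.26082586 0.17110588] [ 3.64461883e-01 -1.00318802e-01  1.86540105e+00 -2.90556448e-04
  1.37575674e+00  1.69244321e+00]
[[310.46908091 177.48754111]]
```

View pics/w2.png

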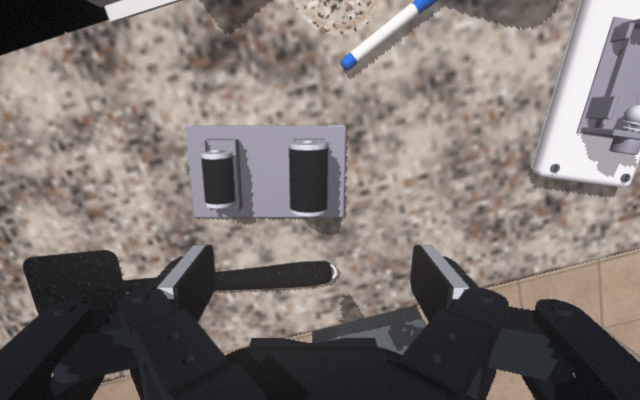

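Run:
```python
from h import *
i=np.load("w2.npy",allow_pickle=True).item()
crop(i,270,120,90,105,6,"pics/w2a.png")
```

```text
(no output)
```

View pics/w2a.png

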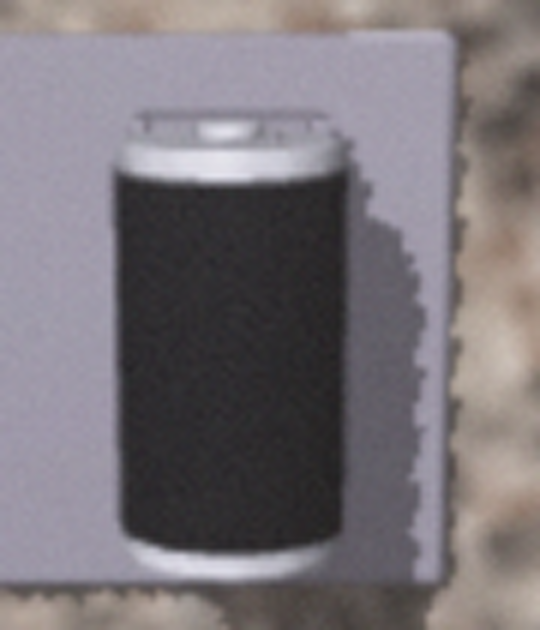

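Run:
```python
from h import *
i=np.load("w2.npy",allow_pickle=True).item()
def cp(x,y,z): return onz(i,(270+(x+.5)/6-.5,120+(y+.5)/6-.5),z)[:2]
a=cp(232,579,.048);b=cp(231,146,.048);print(a,b,(a+b)/2,np.linalg.norm(a-b),np.degrees(np.arctan2(*(b-a)[::-1])))
a=cp(233,180,.0315);b=cp(232.5,540,.0315);print(a,b,np.degrees(np.arctan2(*(a-b)[::-1])))
print(np.linalg.norm(cp(118,180,.0315)-cp(348,180,.0315)))
# tray edges
t1=cp(450,50,.005);t2=cp(438,570,.005);print(np.degrees(np.arctan2(*(t1-t2)[::-1])))
o=ctrl.get_obs();Rm=R.from_rotvec(o["tool_rot"]).as_matrix();print(np.degrees(np.arctan2(Rm[1,0],Rm[0,0])))
```

```text
[0.4522552  0.25852752] [0.51174956 0.27317675] [0.48200238 0.26585213] 0.061271353534902706 13.832704671483668
[0.50535781 0.27155838] [0.45283704 0.25881848] 13.634817376170506
0.03297420585357444
13.989960667766681
13.896482684679274
```

Run:
```python
from h import *
print(tomove([0.482,0.2657,0.06],13.8),tomove([0.482,0.2657,0.012],13.8))
```

```text
[0.706, -0.33, 11.095, 0.001, -0.005, 0.019] [0.704, -0.33, 15.895, 0.001, -0.005, 0.019]
```

Call:
apply_moves --pt "0.7 -0.33 4 0 0 0.02" --pt "0.7 -0.33 8 0 0 0.02" --pt "0.7 -0.33 11 0 0 0.02" --pt "0.7 -0.33 13 0 0 0.02" --pt "0.7 -0.33 14.5 0 0 0.02" --pt "0.7 -0.33 15.5 0 0 0.02" --pt "0.7 -0.33 15.9 0 0 0.02" --pt "0.7 -0.33 15.9 0 0 0.02" --pt "0.7 -0.33 15.9 0 0 0.02"

```text
t: 4.5
tool_pos: [0.4829, 0.266, 0.0131]
tool_rot: [-3.118, -0.377, -0.004]
contact_force: [-1.1, 0.4, 0.9]
opening: 0.0851
```

Call:
apply_moves --pt "0 0 0 0 0 0" --pt "0 0 0 0 0 0" --pt "0 0 0 0 0 0" --pt "0 0 0 0 0 0" --pt "0 0 0 0 0 0" --pt "0 0 0 0 0 0" --pt "0 0 0 0 0 0" --pt "0 0 0 0 0 0" --grip 1 --squeeze 60

```text
t: 5.3
tool_pos: [0.4833, 0.2665, 0.0138]
tool_rot: [-3.118, -0.377, -0.005]
contact_force: [-1.5, 2.4, 5.6]
opening: 0.0313
```

Run:
```python
from h import *
o=ctrl.get_obs(); print(o["t"],o["tool_pos"],o["opening"],o["contact_force"],o["wrist_torque"])
i=ctrl.get_image("wrist"); cv2.imwrite("pics/w3.png",i["color"])
```

```text
5.3 [0.48334181 0.2664648  0.01380035] 0.03128905940496034 [-1.4550667   2.41203598  5.61066723] [0.3742366  0.22377772 0.02850629]
```

View pics/w3.png

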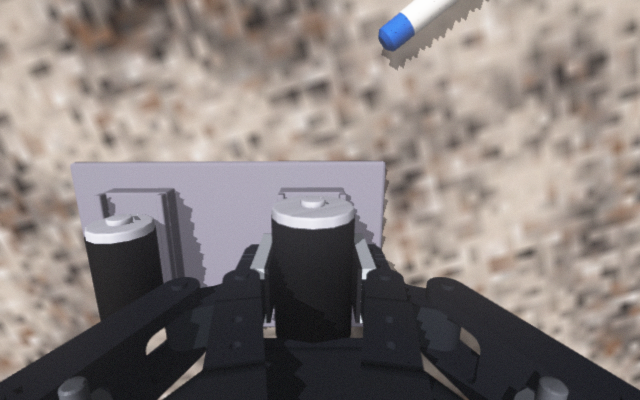

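Call:
apply_moves --pt "0 0 -0.5 0 0 0" --pt "0 0 -2 0 0 0" --pt "0 0 -5 0 0 0" --pt "0 0 -9 0 0 0" --pt "0 0 -12 0 0 0" --pt "0 0 -12 0 0 0" --pt "0 0 -12 0 0 0" --pt "0 0 -12 0 0 0"

```text
t: 6.15
tool_pos: [0.4818, 0.2657, 0.1321]
tool_rot: [-3.119, -0.377, -0.001]
contact_force: [0.4, 0.4, -1.6]
opening: 0.0312
```

Run:
```python
from h import *
o=ctrl.get_obs(); print(o["t"],o["tool_pos"],o["opening"],o["contact_force"],o["wrist_torque"])
i=ctrl.get_image("wrist"); np.save("w4.npy",i,allow_pickle=True); crop(i,200,130,220,180,3.6,"pics/w4.png")
Rm=R.from_rotvec(o["tool_rot"]).as_matrix()
c=o["tool_pos"]+Rm@np.array([-.0014,0,-.0177])
ex=Rm[:,0]
print(proj(i,[c+ex*.033,c+ex*.0305-Rm[:,2]*.0165,c+ex*.0305+Rm[:,1]*.0165,c+ex*.0305-Rm[:,1]*.0165])*1)
```

```text
6.15 [0.48176779 0.26566744 0.13214137] 0.031158424509419316 [ 0.41087079  0.4033308  -1.6230043 ] [-0.03502643  0.01045918 -0.0526934 ]
[[311.57786275 197.88378291]
 [311.40891302 217.30928276]
 [352.95656315 203.92470708]
 [270.21785418 203.92559209]]
```

View pics/w4.png

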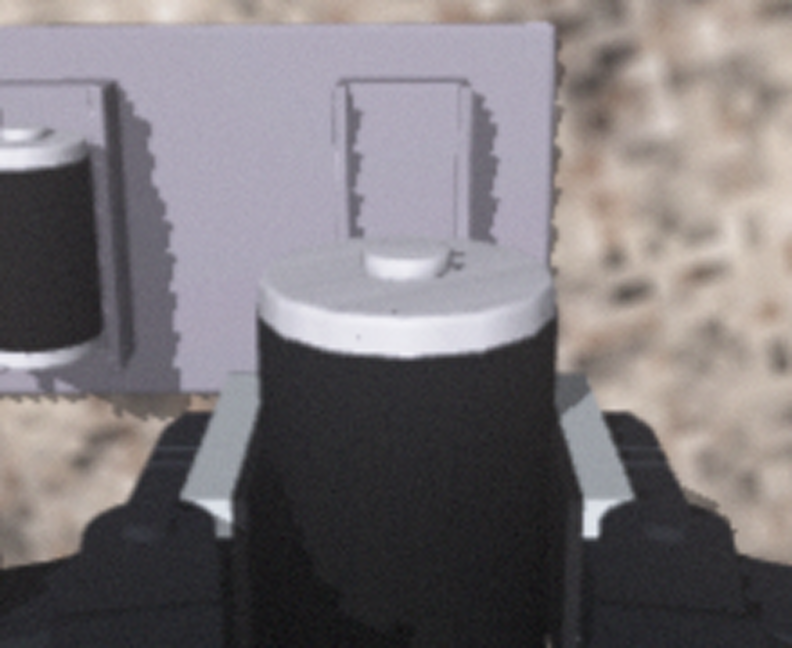

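```bash
cat >> h.py <<'E'
LC=np.array([0.6254,0.0278]); LH=6.4
lu=np.array([np.cos(np.radians(LH)),np.sin(np.radians(LH))]); lv=np.array([-lu[1],lu[0]])
CT=np.array([-.0014,.0003,-.0177])
def toolR(heading,pitch):
    h=np.radians(heading);p=np.radians(pitch)
    x=np.array([np.cos(h)*np.cos(p),np.sin(h)*np.cos(p),np.sin(p)]); y=np.array([np.sin(h),-np.cos(h),0]); return np.c_[x,y,np.cross(x,y)]
def tcp_for_flat(fx,fz,pitch,y=0.0):
    Rm=toolR(LH,pitch); f=np.r_[LC+lu*fx/1e3+lv*y/1e3,fz/1e3]
    return f-Rm@(CT+np.array([-.0305,0,0])),Rm
def state():
    """flat centre, centre, nub in light frame mm, pitch, force in light axes"""
    o=ctrl.get_obs();Rm=R.from_rotvec(o["tool_rot"]).as_matrix();c=o["tool_pos"]+Rm@CT
    def L(p): d=p[:2]-LC; return np.round([d@lu*1e3,d@lv*1e3,p[2]*1e3],2)
    F=o["contact_force"]
    print("t",round(o["t"],2),"flat",L(c-Rm[:,0]*.0305),"cen",L(c),"nub",L(c+Rm[:,0]*.033),"pitch",np.degrees(np.arcsin(Rm[2,0])).round(2),"hd",np.degrees(np.arctan2(Rm[1,0],Rm[0,0])).round(2),"F",np.round([F[:2]@lu,F[:2]@lv,F[2]],2),"T",o["wrist_torque"].round(3),"open",round(o["opening"],4))
E
python3 - <<'E'
from h import *
state()
p,Rm=tcp_for_flat(-9,121,24); print(p,tomove(p,Rm=Rm))
E
```

```text
t 6.2 flat [-148.    247.98  149.42] cen [-117.75  251.9   149.41] nub [-85.02 256.14 149.41] pitch -0.01 hd 13.78 F [ 0.54  0.18 -0.86] T [-0.025  0.033  0.011] open 0.0315
[0.6525375  0.03114584 0.11780514] [11.017, 26.846, 1.381, -0.312, 4.796, 1.454]
```

Call:
apply_moves --pt "1 3 0 0 0.5 0.2" --pt "3 7 0 0 1.5 0.5" --pt "5 12 0 0 3 0.9" --pt "7 17 0 -0.2 4 1.2" --pt "9 22 0.5 -0.31 4.8 1.45" --pt "10.5 25.5 1 -0.31 4.8 1.45" --pt "11 26.85 1.38 -0.31 4.8 1.45" --pt "11 26.85 1.38 -0.31 4.8 1.45" --pt "11 26.85 1.38 -0.31 4.8 1.45" --pt "11 26.85 1.38 -0.31 4.8 1.45" --pt "11 26.85 1.38 -0.31 4.8 1.45" --pt "11 26.85 1.38 -0.31 4.8 1.45"

```text
t: 7.4
tool_pos: [0.6521, 0.0322, 0.1181]
tool_rot: [-3.045, -0.173, -0.648]
contact_force: [-0.5, 0.3, -1.5]
opening: 0.0315
```

Run:
```python
from h import *
state()
p,Rm=tcp_for_flat(-9,51,24); print(p,tomove(p,Rm=Rm))
i=ctrl.get_image("wrist"); cv2.imwrite("pics/w5.png",i["color"])
s=ctrl.get_image("scene"); crop(s,280,120,120,100,6,"pics/s5.png")
```

```text
t 7.4 flat [ -9.31   1.   121.23] cen [ 18.54   1.05 133.65] nub [ 48.68   1.11 147.09] pitch 24.03 hd 6.51 F [-0.41  0.4  -1.45] T [-0.057  0.299  0.036] open 0.0315
[0.6525375  0.03114584 0.04780514] [-2.832, 0.107, 6.429, -0.01, -0.006, 0.02]
```

View pics/w5.png

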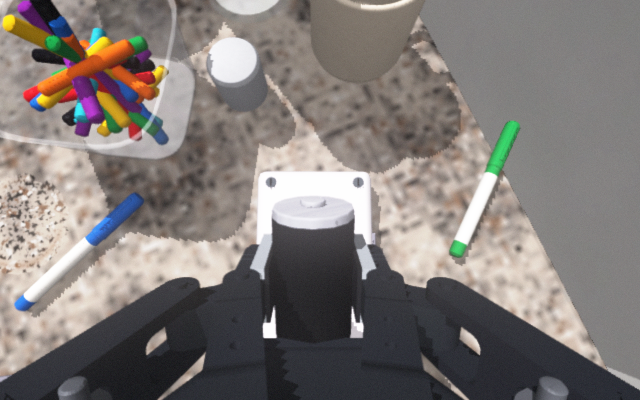

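View pics/s5.png

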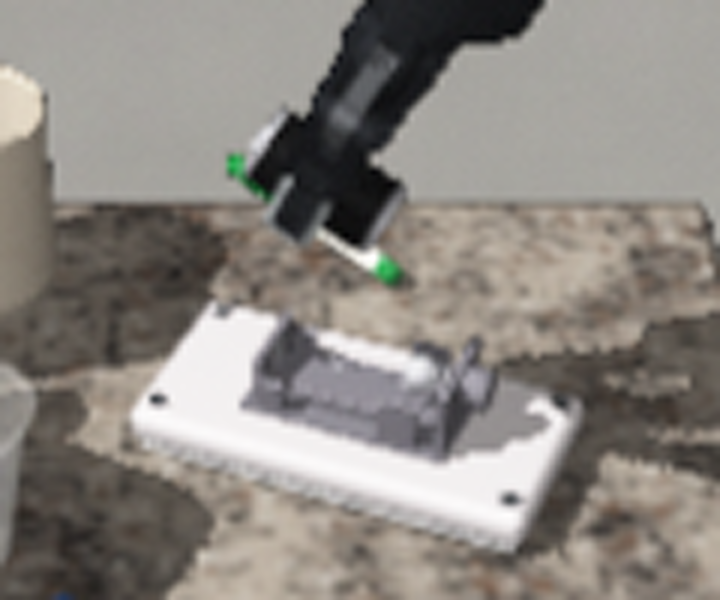

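Cell is held knob-up at 24° above the bay. Descending.

Call:
apply_moves --pt "-0.7 0.1 1.6 0 0 0.02" --pt "-1.4 0.1 3.2 0 0 0.02" --pt "-2.1 0.1 4.7 0 0 0.02" --pt "-2.6 0.1 5.8 0 0 0.02" --pt "-2.83 0.1 6.3 0 0 0.02" --pt "-2.83 0.1 6.35 0 0 0.02" --pt "-2.83 0.1 6.35 0 0 0.02" --pt "-2.83 0.1 6.35 0 0 0.02"

```text
t: 8.3
tool_pos: [0.6533, 0.0307, 0.0499]
tool_rot: [-3.044, -0.17, -0.651]
contact_force: [0.4, 0.0, -1.8]
opening: 0.0313
```

Run:
```python
from h import *
state()
i=ctrl.get_image("wrist"); crop(i,200,130,220,160,3.6,"pics/w6.png")
s=ctrl.get_image("scene"); crop(s,280,120,120,100,6,"pics/s6.png")
s=ctrl.get_image("top"); crop(s,310,150,80,90,6,"pics/t6.png")
state()
p,Rm=tcp_for_flat(-17,51,24); print(p,tomove(p,Rm=Rm))
```

```text
t 8.3 flat [-8.28 -0.49 53.  ] cen [19.55 -0.49 65.49] nub [49.66 -0.5  78.99] pitch 24.16 hd 6.38 F [ 0.35 -0.01 -1.78] T [-0.058  0.231  0.029] open 0.0313
t 8.45 flat [-8.64 -0.42 52.63] cen [19.2  -0.43 65.09] nub [49.32 -0.44 78.57] pitch 24.12 hd 6.38 F [-0.27  0.55 -1.15] T [-0.009  0.244  0.002] open 0.031
[0.64458736 0.03025409 0.04780514] [-0.833, -0.042, -0.187, -0.004, -0.024, -0.004]
```

View pics/s6.png

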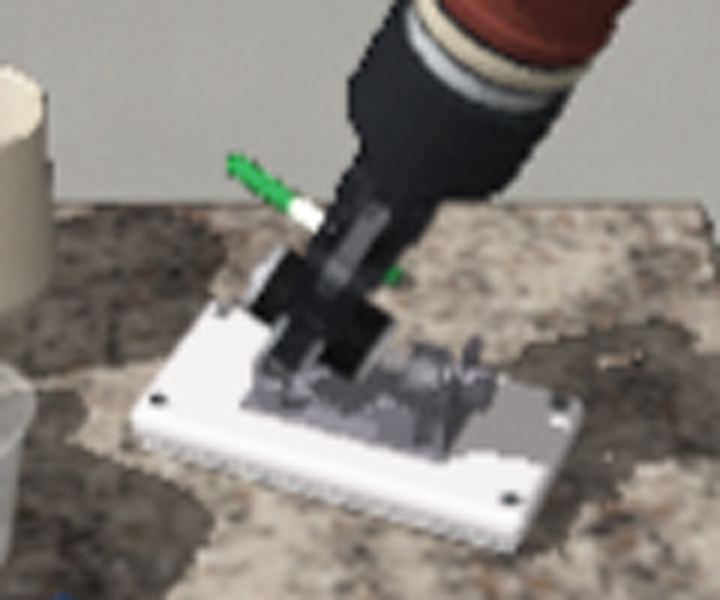

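View pics/w6.png

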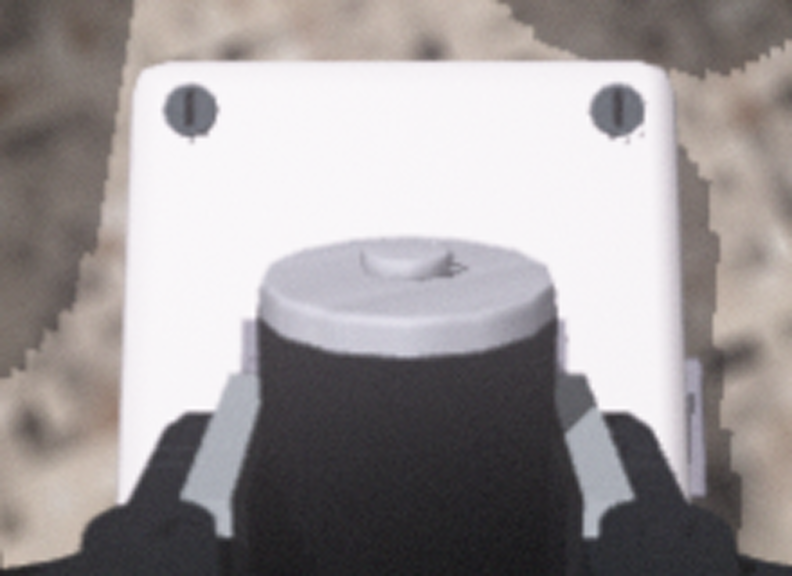

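Call:
apply_moves --pt "-0.4 -0.04 0 0 0 0" --pt "-0.6 -0.04 -0.1 0 0 0" --pt "-0.83 -0.04 -0.19 0 0 0" --pt "-0.83 -0.04 -0.19 0 0 0" --pt "-0.83 -0.04 -0.19 0 0 0" --pt "-0.83 -0.04 -0.19 0 0 0"

```text
t: 9.05
tool_pos: [0.6447, 0.0302, 0.048]
tool_rot: [-3.045, -0.17, -0.651]
contact_force: [-0.5, -0.4, -0.6]
opening: 0.0315
```

Run:
```python
from h import *
state()
for x in (-20,-22): 
  p,Rm=tcp_for_flat(x,51,24); print(tomove(p,Rm=Rm))
```

```text
t 9.05 flat [-16.86  -0.06  51.09] cen [10.97 -0.07 63.57] nub [41.09 -0.08 77.06] pitch 24.13 hd 6.38 F [-0.53 -0.3  -0.59] T [-0.001  0.265 -0.027] open 0.0315
[-0.294, -0.007, -0.112, -0.003, -0.027, -0.003]
[-0.477, -0.007, -0.194, -0.003, -0.027, -0.003]
```

Call:
apply_moves --pt "-0.1 0 -0.04 0 0 0" --pt "-0.2 0 -0.08 0 0 0" --pt "-0.3 0 -0.12 0 0 0" --pt "-0.39 0 -0.16 0 0 0" --pt "-0.48 0 -0.2 0 0 0" --pt "-0.48 0 -0.2 0 0 0" --pt "-0.48 0 -0.2 0 0 0" --pt "-0.48 0 -0.2 0 0 0"

```text
t: 9.85
tool_pos: [0.6399, 0.0296, 0.0482]
tool_rot: [-3.044, -0.17, -0.652]
contact_force: [2.0, 0.5, -1.4]
opening: 0.0314
```

Run:
```python
from h import *
state()
for x in (-24,-26,-27): 
  p,Rm=tcp_for_flat(x,51,24); print(tomove(p,Rm=Rm))
```

```text
t 9.85 flat [-21.71  -0.11  51.27] cen [ 6.11 -0.12 63.77] nub [36.22 -0.13 77.28] pitch 24.18 hd 6.38 F [ 2.09  0.25 -1.36] T [ 0.057 -0.077 -0.009] open 0.0314
[-0.225, -0.012, -0.059, -0.001, -0.036, -0.004]
[-0.408, -0.012, -0.141, -0.001, -0.036, -0.004]
[-0.499, -0.012, -0.182, -0.001, -0.036, -0.004]
```

Call:
apply_moves --pt "-0.1 0 -0.04 0 0 0" --pt "-0.2 0 -0.07 0 0 0" --pt "-0.3 0 -0.1 0 0 0" --pt "-0.32 0 -0.1 0 0 0" --pt "-0.32 0 -0.1 0 0 0" --pt "-0.32 0 -0.1 0 0 0"

```text
t: 10.45
tool_pos: [0.6374, 0.0292, 0.0485]
tool_rot: [-3.044, -0.17, -0.655]
contact_force: [4.2, 1.3, -1.1]
opening: 0.0312
```

Run:
```python
from h import *
state()
for x in (-27,-28): 
  p,Rm=tcp_for_flat(x,51,24); print(tomove(p,Rm=Rm))
```

```text
t 10.45 flat [-24.3   -0.2   51.52] cen [ 3.5  -0.21 64.07] nub [33.58 -0.22 77.64] pitch 24.29 hd 6.37 F [ 4.35  0.83 -1.05] T [ 0.125 -0.561  0.013] open 0.0312
[-0.276, -0.021, -0.047, 0.002, -0.058, -0.005]
[-0.368, -0.021, -0.088, 0.002, -0.058, -0.005]
```

Call:
apply_moves --pt "-0.08 -0.01 -0.02 0 0 0" --pt "-0.16 -0.02 -0.04 0 0 0" --pt "-0.24 -0.02 -0.05 0 0 0" --pt "-0.32 -0.02 -0.07 0 0 0" --pt "-0.37 -0.02 -0.09 0 0 0" --pt "-0.37 -0.02 -0.09 0 0 0" --pt "-0.37 -0.02 -0.09 0 0 0" --squeeze 85

```text
t: 11.15
tool_pos: [0.6352, 0.0289, 0.0492]
tool_rot: [-3.043, -0.169, -0.661]
contact_force: [7.9, 0.8, -0.7]
opening: 0.0307
```

Run:
```python
from h import *
state()
i=ctrl.get_image("wrist"); np.save("w7.npy",i,allow_pickle=True); crop(i,200,130,220,160,3.6,"pics/w7.png")
state()
```

```text
t 11.15 flat [-26.51  -0.25  52.07] cen [ 1.24 -0.27 64.73] nub [31.27 -0.29 78.43] pitch 24.53 hd 6.36 F [ 7.96 -0.08 -0.67] T [ 0.194 -0.822 -0.011] open 0.0307
t 11.2 flat [-26.51  -0.24  52.05] cen [ 1.24 -0.26 64.71] nub [31.26 -0.28 78.41] pitch 24.52 hd 6.36 F [ 6.65 -0.23 -1.6 ] T [ 0.19  -0.832 -0.03 ] open 0.0305
```

View pics/w7.png

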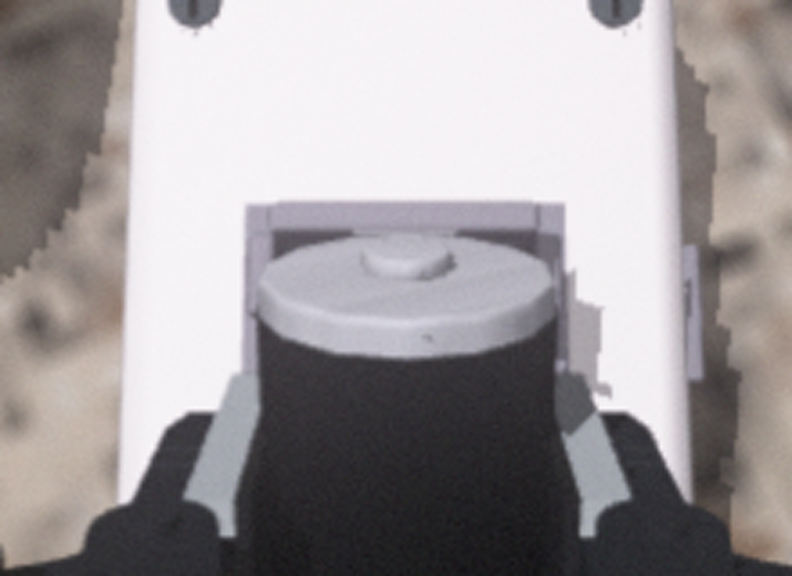

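Run:
```python
from h import *
for x,z,p in ((-29,51,24),(-29.1,50.5,21),(-29.2,50.3,18),(-29.2,50,15),(-29.2,49.6,12)):
  P,Rm=tcp_for_flat(x,z,p); print(tomove(P,Rm=Rm))
```

```text
[-0.287, -0.027, 0.021, 0.009, -0.105, -0.008]
[-0.415, -0.027, 0.226, 0.009, -0.705, -0.008]
[-0.539, -0.027, 0.398, 0.009, -1.305, -0.008]
[-0.667, -0.028, 0.578, 0.009, -1.905, -0.008]
[-0.806, -0.028, 0.76, 0.008, -2.505, -0.009]
```

Call:
apply_moves --pt "-0.15 -0.02 0.01 0 -0.05 0" --pt "-0.29 -0.03 0.02 0 -0.1 0" --pt "-0.35 -0.03 0.12 0 -0.4 0" --pt "-0.41 -0.03 0.22 0 -0.7 0" --pt "-0.48 -0.03 0.31 0 -1.0 0" --pt "-0.54 -0.03 0.4 0 -1.3 0" --pt "-0.54 -0.03 0.4 0 -1.3 0" --pt "-0.54 -0.03 0.4 0 -1.3 0"

```text
t: 12.0
tool_pos: [0.6347, 0.0287, 0.0457]
tool_rot: [-3.081, -0.171, -0.499]
contact_force: [7.7, 1.8, 0.7]
opening: 0.031
```

Run:
```python
from h import *
state()
for x,z,p in ((-29.2,50.3,18),(-29.2,50,15),(-29.2,49.6,12),(-29.2,49.2,9)):
  P,Rm=tcp_for_flat(x,z,p); print(tomove(P,Rm=Rm))
i=ctrl.get_image("wrist");crop(i,200,130,220,160,3.6,"pics/w8.png")
state()
```

```text
t 12.0 flat [-26.48  -0.35  52.45] cen [ 2.46 -0.37 62.07] nub [33.77 -0.4  72.48] pitch 18.39 hd 6.35 F [7.82 0.9  0.74] T [ 0.218 -0.973 -0.001] open 0.031
[-0.338, -0.041, 0.14, 0.02, -0.079, -0.009]
[-0.445, -0.041, 0.332, 0.02, -0.679, -0.01]
[-0.565, -0.041, 0.529, 0.02, -1.279, -0.01]
[-0.692, -0.041, 0.719, 0.019, -1.879, -0.011]
t 12.05 flat [-26.54  -0.35  52.45] cen [ 2.41 -0.38 62.08] nub [33.72 -0.41 72.49] pitch 18.39 hd 6.35 F [7.33 1.   0.68] T [ 0.166 -0.929  0.009] open 0.0308
```

View pics/w8.png

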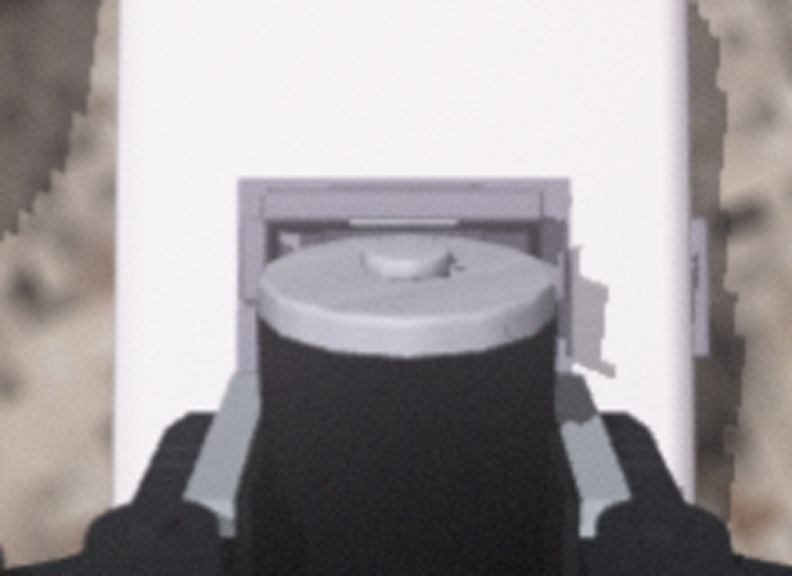

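Run:
```python
from h import *
for x,z,p in ((-30,50,18),(-30.5,49.3,16),(-30.6,48.5,14),(-30.6,47.8,12),(-30.6,47.3,9)):
  P,Rm=tcp_for_flat(x,z,p); print(tomove(P,Rm=Rm))
```

```text
[-0.418, -0.041, 0.145, 0.02, -0.079, -0.01]
[-0.552, -0.041, 0.306, 0.02, -0.479, -0.01]
[-0.655, -0.041, 0.486, 0.02, -0.879, -0.01]
[-0.749, -0.042, 0.657, 0.02, -1.279, -0.011]
[-0.88, -0.042, 0.857, 0.019, -1.879, -0.011]
```

Call:
apply_moves --pt "-0.2 -0.03 0.07 0 -0.04 0" --pt "-0.41 -0.04 0.14 0 -0.08 0" --pt "-0.48 -0.04 0.22 0 -0.28 0" --pt "-0.55 -0.04 0.3 0 -0.48 0" --pt "-0.6 -0.04 0.39 0 -0.68 0" --pt "-0.65 -0.04 0.48 0 -0.88 0" --pt "-0.65 -0.04 0.48 0 -0.88 0" --pt "-0.65 -0.04 0.48 0 -0.88 0"

```text
t: 12.85
tool_pos: [0.6341, 0.0286, 0.0429]
tool_rot: [-3.1, -0.171, -0.396]
contact_force: [6.6, 2.2, 4.0]
opening: 0.0307
```

Run:
```python
from h import *
state()
i=ctrl.get_image("wrist");crop(i,200,130,220,160,3.6,"pics/w9.png")
state()
for x,z,p in ((-31,47.7,12),(-31,47.3,9),(-31.,46.8,6),(-31.,46.3,3),(-31,46,0)):
  P,Rm=tcp_for_flat(x,z,p); print(tomove(P,Rm=Rm))
```

```text
t 12.85 flat [-26.62  -0.39  52.  ] cen [ 2.91 -0.42 59.66] nub [34.85 -0.46 67.94] pitch 14.53 hd 6.33 F [6.79 1.49 4.01] T [ 0.318 -1.084  0.048] open 0.0307
t 12.9 flat [-26.63  -0.38  52.02] cen [ 2.89 -0.41 59.68] nub [34.83 -0.45 67.96] pitch 14.54 hd 6.33 F [7.02 1.49 4.63] T [ 0.343 -1.051  0.016] open 0.0306
[-0.613, -0.047, 0.448, 0.032, -0.508, -0.014]
[-0.727, -0.047, 0.647, 0.031, -1.108, -0.015]
[-0.852, -0.048, 0.849, 0.031, -1.708, -0.015]
[-0.985, -0.048, 1.046, 0.031, -2.308, -0.016]
[-1.12, -0.048, 1.217, 0.03, -2.908, -0.017]
```

View pics/w9.png

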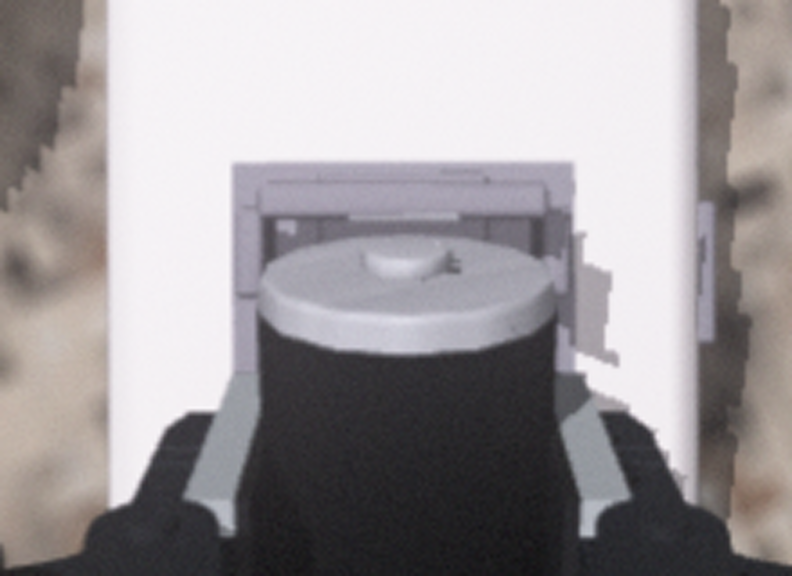

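Run:
```python
from h import *
for x,z,p in ((-28.2,50.5,14),):
  P,Rm=tcp_for_flat(x,z,p); print(tomove(P,Rm=Rm))
o=ctrl.get_obs(); print(o["q"],o["dq"],o["effort"])
```

```text
[-0.207, -0.046, 0.137, 0.032, -0.108, -0.013]
[-0.09359579  0.11717032  1.89689236  0.06292972  0.87933166  1.3329002 ] [ 1.03958207e-05 -2.20218307e-03  2.93939876e-03 -4.53384655e-04
 -2.67407583e-03  3.75616202e-04] [ -0.97740132 -33.50670576 -25.59629738  -0.49163131   1.22055542
  -0.03857423]
```

Call:
apply_moves --pt "-0.21 -0.05 0.14 0 -0.11 0" --pt "-0.21 -0.05 0.14 0 -0.11 0" --pt "-0.21 -0.05 0.14 0 -0.11 0" --pt "-0.21 -0.05 0.14 0 -0.11 0" --pt "-0.21 -0.05 0.14 0 -0.11 0" --pt "-0.21 -0.05 0.14 0 -0.11 0"

```text
t: 13.5
tool_pos: [0.6347, 0.0287, 0.0431]
tool_rot: [-3.102, -0.171, -0.39]
contact_force: [6.4, 0.6, 2.0]
opening: 0.0309
```

Run:
```python
from h import *
state()
```

```text
t 13.5 flat [-25.91  -0.31  52.36] cen [ 3.64 -0.34 59.91] nub [35.62 -0.38 68.07] pitch 14.32 hd 6.33 F [ 6.46 -0.11  2.03] T [ 0.14  -0.938 -0.012] open 0.0309
```

Run:
```python
from h import *
for x,z,p in ((-30.8,51,13),(-30.8,51,11)):
  P,Rm=tcp_for_flat(x,z,p); print(tomove(P,Rm=Rm))
```

```text
[-0.549, -0.041, 0.084, 0.043, -0.265, -0.014]
[-0.616, -0.041, 0.193, 0.043, -0.665, -0.015]
```

Call:
apply_moves --pt "-0.3 -0.03 0.05 0.02 -0.1 0" --pt "-0.55 -0.04 0.08 0.04 -0.26 0" --pt "-0.58 -0.04 0.14 0.04 -0.46 0" --pt "-0.62 -0.04 0.19 0.04 -0.66 0" --pt "-0.62 -0.04 0.19 0.04 -0.66 0" --pt "-0.62 -0.04 0.19 0.04 -0.66 0" --pt "-0.62 -0.04 0.19 0.04 -0.66 0"

```text
t: 14.2
tool_pos: [0.6321, 0.0284, 0.0417]
tool_rot: [-3.111, -0.171, -0.312]
contact_force: [9.1, 0.4, -1.5]
opening: 0.0308
```

Run:
```python
from h import *
state()
i=ctrl.get_image("wrist");crop(i,200,130,220,160,3.6,"pics/w10.png")
state()
for x,z,p in ((-31,51,9),(-31,51,7),(-31,50.5,4),(-31.,50,1),(-31,50,-1)):
  P,Rm=tcp_for_flat(x,z,p); print(tomove(P,Rm=Rm))
```

```text
t 14.2 flat [-28.01  -0.35  52.71] cen [ 1.88 -0.4  58.76] nub [34.23 -0.45 65.3 ] pitch 11.44 hd 6.31 F [ 9.08 -0.64 -1.47] T [ 0.227 -1.402 -0.007] open 0.0308
t 14.25 flat [-28.06  -0.34  52.68] cen [ 1.84 -0.39 58.73] nub [34.18 -0.44 65.28] pitch 11.44 hd 6.31 F [10.   -0.15 -1.99] T [ 0.231 -1.4   -0.063] open 0.0311
[-0.4, -0.041, 0.241, 0.013, -0.488, -0.019]
[-0.469, -0.041, 0.348, 0.012, -0.888, -0.019]
[-0.588, -0.041, 0.554, 0.012, -1.488, -0.019]
[-0.715, -0.041, 0.753, 0.011, -2.088, -0.02]
[-0.798, -0.041, 0.85, 0.011, -2.488, -0.02]
```

View pics/w10.png

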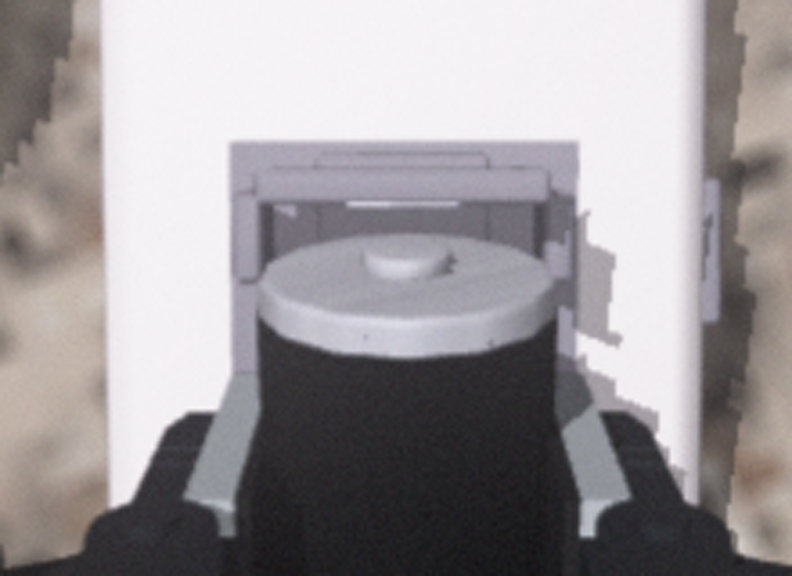

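Call:
apply_moves --pt "-0.28 -0.03 0.1 0 -0.1 0" --pt "-0.4 -0.04 0.24 0 -0.49 0" --pt "-0.47 -0.04 0.35 0 -0.89 0" --pt "-0.53 -0.04 0.45 0 -1.19 0" --pt "-0.59 -0.04 0.55 0 -1.49 0" --pt "-0.59 -0.04 0.55 0 -1.49 0" --pt "-0.59 -0.04 0.55 0 -1.49 0"

```text
t: 14.95
tool_pos: [0.6309, 0.0283, 0.0373]
tool_rot: [-3.132, -0.172, -0.122]
contact_force: [9.1, 1.1, 0.2]
opening: 0.0307
```

Run:
```python
from h import *
state()
i=ctrl.get_image("wrist");crop(i,200,130,220,160,3.6,"pics/w11.png")
for x,z,p in ((-31,50.5,4),(-31.,49.5,2),(-31.,49,0),(-31,48.5,-1)):
  P,Rm=tcp_for_flat(x,z,p); print(tomove(P,Rm=Rm))
```

```text
t 14.95 flat [-27.63  -0.34  52.42] cen [ 2.77 -0.39 54.79] nub [35.67 -0.46 57.36] pitch 4.46 hd 6.29 F [9.14 0.08 0.15] T [ 0.225 -1.385 -0.013] open 0.0307
[-0.36, -0.042, 0.193, 0.022, -0.094, -0.021]
[-0.433, -0.042, 0.402, 0.021, -0.494, -0.022]
[-0.505, -0.042, 0.559, 0.021, -0.894, -0.022]
[-0.544, -0.042, 0.662, 0.021, -1.094, -0.022]
```

View pics/w11.png

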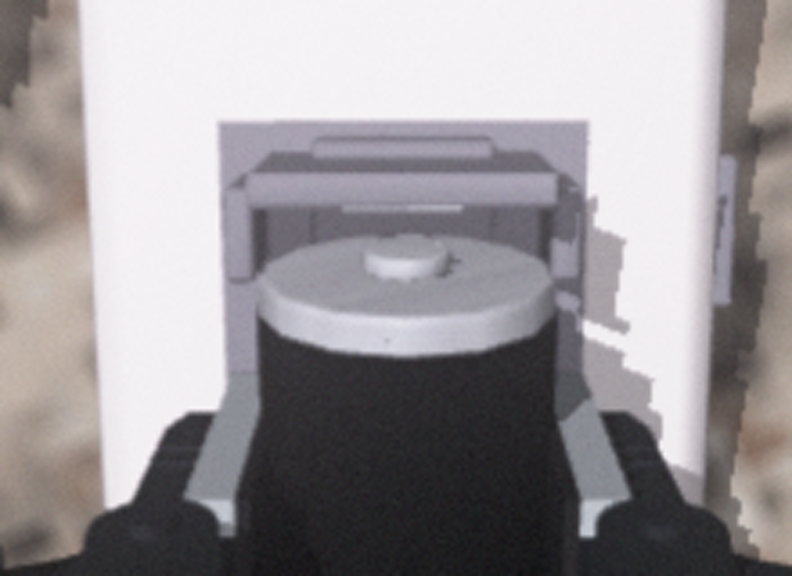

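Call:
apply_moves --pt "-0.3 -0.04 0.15 0 -0.1 0" --pt "-0.36 -0.04 0.2 0 -0.1 0" --pt "-0.43 -0.04 0.4 0 -0.5 0" --pt "-0.5 -0.04 0.56 0 -0.9 0" --pt "-0.54 -0.04 0.66 0 -1.0 0" --pt "-0.54 -0.04 0.8 0 -1.0 0" --pt "-0.54 -0.04 0.8 0 -1.0 0"

```text
t: 15.7
tool_pos: [0.6302, 0.028, 0.0317]
tool_rot: [3.134, 0.172, 0.0]
contact_force: [8.7, 1.5, 2.8]
opening: 0.0306
```

Run:
```python
from h import *
state()
i=ctrl.get_image("wrist");crop(i,200,130,220,160,3.6,"pics/w12.png")
s=ctrl.get_image("scene"); crop(s,280,120,120,100,6,"pics/s12.png")
```

```text
t 15.7 flat [-27.14  -0.52  49.41] cen [ 3.36 -0.58 49.42] nub [36.36 -0.66 49.42] pitch 0.0 hd 6.28 F [8.8  0.52 2.81] T [ 0.152 -1.281  0.026] open 0.0306
```

View pics/w12.png

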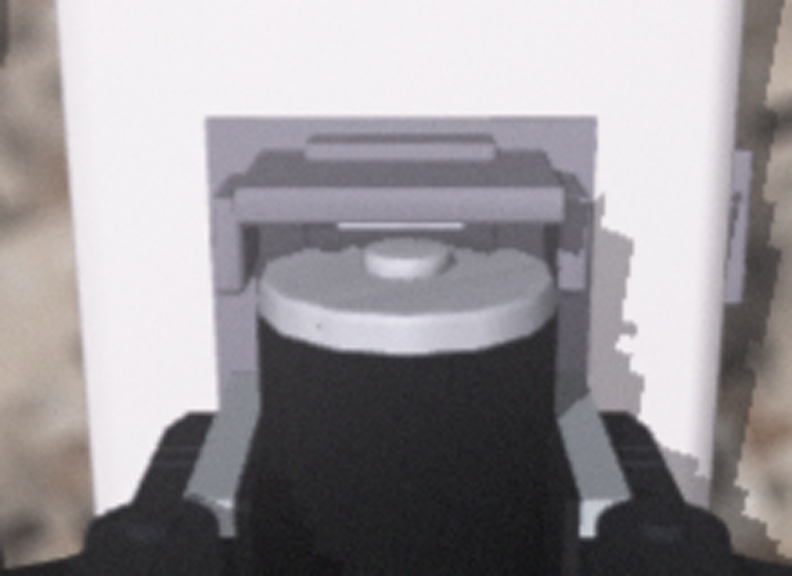

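View pics/s12.png

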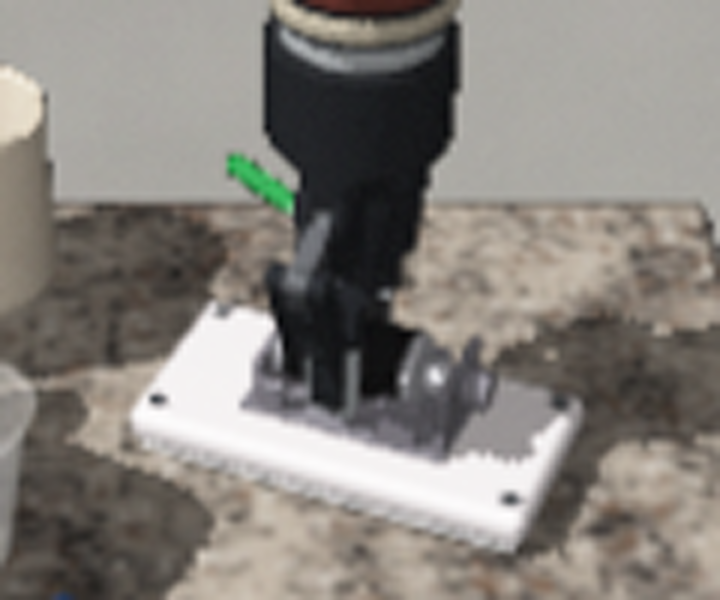

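Call:
apply_moves --pt "-0.39 0.05 0.2 0 0 0.02" --pt "-0.39 0.05 0.4 0 0 0.02" --pt "-0.35 0.05 0.6 0 0 0.02" --pt "-0.2 0.05 0.7 0 0 0.02" --pt "0 0.05 0.7 0 0 0.02" --pt "0.1 0.05 0.7 0 0 0.02" --pt "0.2 0.05 0.7 0 0 0.02" --pt "0.2 0.05 0.7 0 0 0.02"

```text
t: 16.6
tool_pos: [0.6325, 0.0277, 0.0307]
tool_rot: [3.134, 0.17, -0.003]
contact_force: [-15.4, -0.4, 29.9]
opening: 0.0308
```

Run:
```python
from h import *
state()
i=ctrl.get_image("wrist");crop(i,200,130,220,160,3.6,"pics/w13.png")
```

```text
t 16.6 flat [-24.8   -1.05  48.44] cen [ 5.7  -1.16 48.37] nub [38.7  -1.28 48.3 ] pitch -0.12 hd 6.19 F [-15.36   1.34  29.93] T [ 0.176  2.33  -0.073] open 0.0308
```

View pics/w13.png

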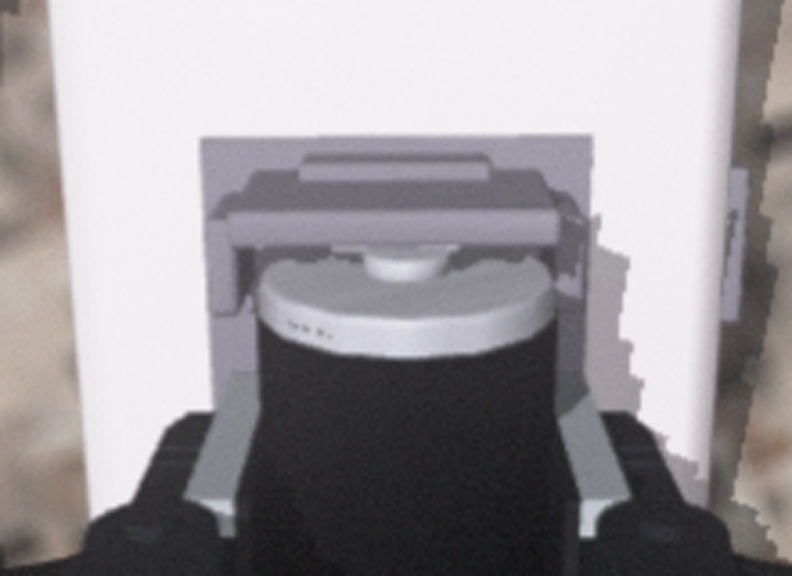

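Call:
apply_moves --pt "0 0 0 0 0 0" --pt "-0.05 0 -0.05 0 0 0" --pt "-0.05 0 -0.05 0 0 0"

```text
t: 16.95
tool_pos: [0.6324, 0.0277, 0.0319]
tool_rot: [3.134, 0.17, -0.002]
contact_force: [-0.0, 0.5, 6.8]
opening: 0.031
```

Run:
```python
from h import *
state()
```

```text
t 16.95 flat [-24.95  -1.05  49.68] cen [ 5.55 -1.16 49.64] nub [38.55 -1.27 49.6 ] pitch -0.07 hd 6.2 F [0.02 0.53 6.83] T [0.199 0.111 0.016] open 0.031
```

Call:
apply_moves --pt "0 0 0 0 0 0" --pt "0 0 0 0 0 0" --pt "0 0 0 0 0 0" --pt "0 0 0 0 0 0" --pt "0 0 0 0 0 0" --pt "0 0 0 0 0 0" --pt "0 0 -2 0 0 0" --pt "0 0 -4 0 0 0" --pt "0 0 -6 0 0 0" --pt "0 0 -8 0 0 0" --pt "0 0 -8 0 0 0" --pt "0 0 -8 0 0 0" --grip 0

```text
t: 18.15
tool_pos: [0.6326, 0.0279, 0.112]
tool_rot: [3.134, 0.17, -0.001]
contact_force: [0.5, -0.7, 0.0]
opening: 0.0856
```

Run:
```python
from h import *
state()
i=ctrl.get_image("wrist");np.save("w14.npy",i,allow_pickle=True);crop(i,235,90,160,120,5,"pics/w14.png")
s=ctrl.get_image("scene"); crop(s,280,140,110,80,7,"pics/s14.png")
```

```text
t 18.15 flat [-24.74  -0.84 129.7 ] cen [  5.76  -0.94 129.68] nub [ 38.76  -1.06 129.66] pitch -0.04 hd 6.2 F [ 0.42 -0.75  0.02] T [ 0.028  0.068 -0.021] open 0.0856
```

View pics/w14.png

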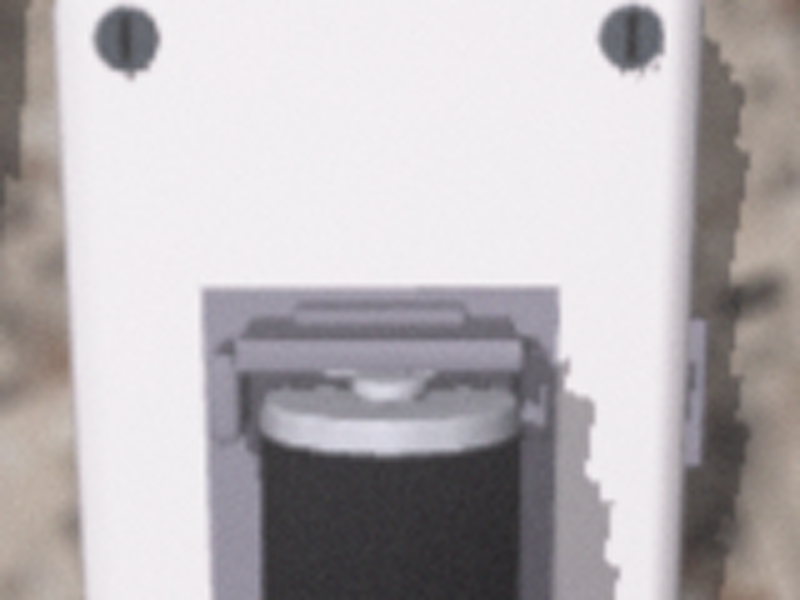

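View pics/s14.png

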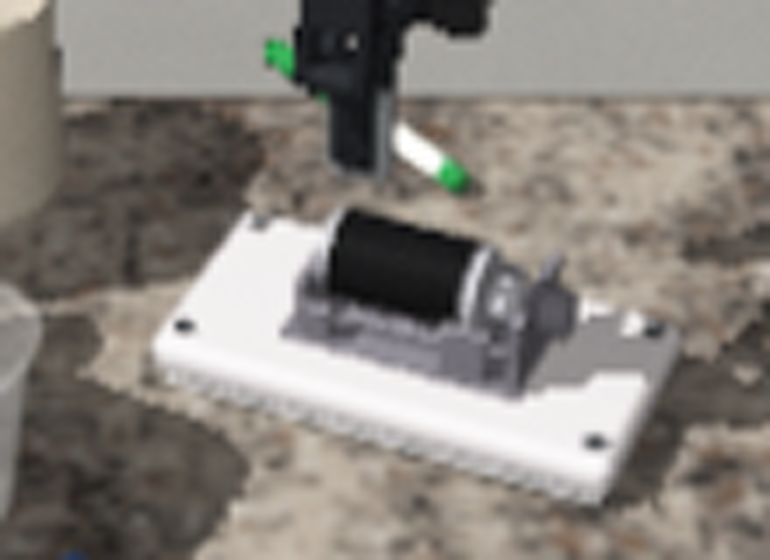

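Seated as it looks (knob on the contact at (388,385)). I'll press from above with shut fingers to be sure and to feel the height.

Call:
apply_moves --pt "-0.15 0.05 0 0 0 0" --pt "-0.15 0.05 0 0 0 0" --pt "-0.15 0.05 0 0 0 0" --pt "-0.15 0.05 0 0 0 0" --pt "-0.15 0.05 0 0 0 0" --pt "-0.15 0.05 1 0 0 0" --pt "-0.15 0.05 2 0 0 0" --pt "-0.15 0.05 3 0 0 0" --pt "-0.15 0.05 3.7 0 0 0" --pt "-0.15 0.05 4.1 0 0 0" --pt "-0.15 0.05 4.1 0 0 0" --pt "-0.15 0.05 4.1 0 0 0" --grip 1

```text
t: 19.45
tool_pos: [0.6301, 0.0272, 0.0694]
tool_rot: [3.134, 0.17, -0.005]
contact_force: [0.4, 1.0, 0.5]
opening: 0.0001
```

Call:
apply_moves --pt "0 0 0.2 0 0 0" --pt "0 0 0.4 0 0 0" --pt "0 0 0.6 0 0 0" --pt "0 0 0.7 0 0 0" --pt "0 0 0.7 0 0 0"

```text
t: 19.95
tool_pos: [0.6307, 0.0269, 0.0648]
tool_rot: [3.133, 0.17, -0.004]
contact_force: [-5.1, -0.6, 9.6]
opening: 0.0001
```

Call:
apply_moves --pt "0 0 0.2 0 0 0" --pt "0 0 0.4 0 0 0" --pt "0 0 0.55 0 0 0" --pt "0 0 0.55 0 0 0"

```text
t: 20.35
tool_pos: [0.6309, 0.0269, 0.0646]
tool_rot: [3.133, 0.17, -0.007]
contact_force: [-14.3, 0.2, 24.9]
opening: 0.0
```

Call:
apply_moves --pt "0 0 -1 0 0 0" --pt "0 0 -4 0 0 0" --pt "0 0 -8 0 0 0" --pt "-3 0 -11 0 0 0" --pt "-5 0 -13 0 0 0" --pt "-5 0 -13 0 0 0" --pt "-5 0 -13 0 0 0" --pt "-5 0 -13 0 0 0"

```text
t: 21.15
tool_pos: [0.5815, 0.0221, 0.1931]
tool_rot: [3.133, 0.17, -0.01]
contact_force: [0.2, 0.5, -0.9]
opening: 0.0
```

Run:
```python
from h import *
state()
i=ctrl.get_image("wrist");np.save("w15.npy",i,allow_pickle=True);crop(i,255,60,130,120,5,"pics/w15.png");cv2.imwrite("pics/w15f.png",i["color"])
s=ctrl.get_image("scene"); cv2.imwrite("pics/s15f.png",s["color"]); crop(s,280,140,110,80,7,"pics/s15.png")
c=np.r_[LC+lu*5.6e-3,.0485]
print(proj(i,[np.r_[(LC+lu*38.5e-3),.0485],np.r_[(LC+lu*36e-3),.065],np.r_[(LC-lu*25e-3),.065]]))
```

```text
t 21.15 flat [-76.06  -0.96 211.06] cen [-45.56  -1.05 210.86] nub [-12.56  -1.16 210.64] pitch -0.39 hd 6.22 F [ 0.24  0.44 -0.89] T [-0.006 -0.003  0.068] open 0.0
[[310.51554818  85.85170443]
 [310.45651885  88.00201108]
 [310.81595359 164.68367296]]
```

View pics/w15.png

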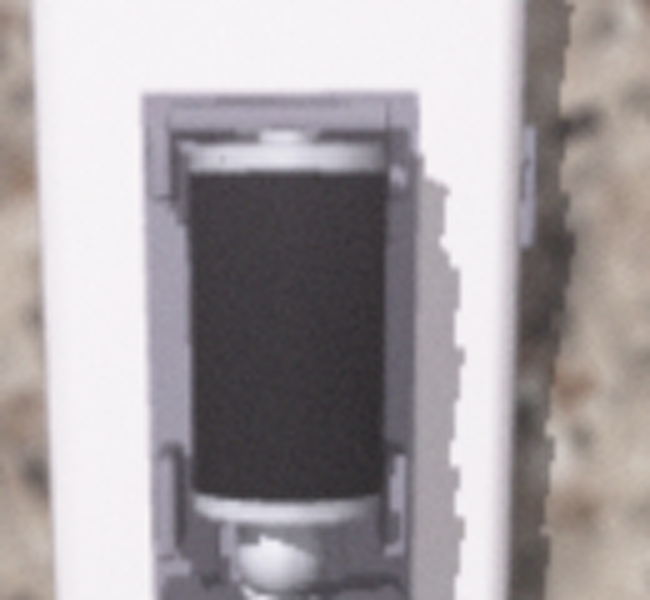

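View pics/s15.png

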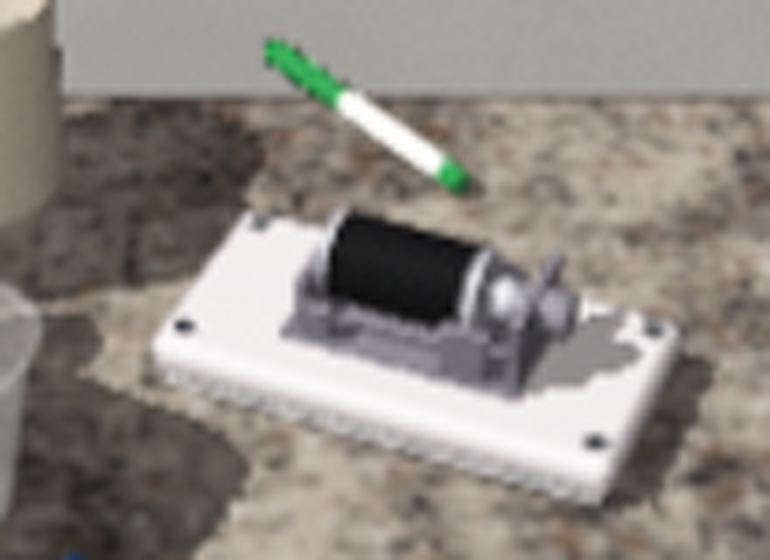

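Run:
```python
from station import ctrl
print(ctrl.finish_job())
```

```text
the job is handed in; nothing more can be done
None
```

The big cell is in the bay: level, knob on the end contact, spring compressed, with the gripper released and clear. I handed the job in after about 21 s of the 69 s; no verdict was reported.

**What I did:**
- I took the cell from the tray and lowered it into the bay tilted about 24° knob-up.
- The cameras put the carrier about +6.5 mm along x, and I felt the spring slightly before where that predicted.
- I pressed the spring back about 8 mm, at roughly 9–10 N. I then tipped the knob down past the end wall, let the knob come up against the end contact, and released.
- A final press from above with shut fingers peaked at about 29 N (25 N down, 14 N sideways), more than the 10–20 N advised.

**Last checks:**
- **Height:** the top of the cell was felt at z = 64.7 mm, against 65 mm when fully home.
- **Position:** the pictures show the cell in line with the bay, with the spring button against its flat end. It sits about 1.3 mm off the centre line; the limit is 4 mm.
- **Bystanders:** I moved near none of them. I did not measure them again afterwards.

**Points that disagreed or are uncertain:**
- **Seating force:** while seating, the wrist briefly read 30 N down and 15 N along the bay. Adding the spring, the summed contact on the cell could have come near the 60 N limit, and I could not read that total directly.
- **Sticking:** on the way down the cell stuck briefly on the spring button. I eased off and rotated it instead of pushing harder.
- **Clamp force:** I did not measure the force holding the cell after release.

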